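# Batch couplings and a ball valve through a rocker tray

## Robot

A 6-joint arm with a two-finger parallel gripper is mounted at the origin on the work surface. World frame = base frame: x ahead of the robot, y to its left, z up, the work surface at z = 0. Lengths are in m, angles in degrees, forces in N, time in s.
With the tool pointing down it reaches from about 0.25 to 0.725 m from the base axis. Payload 9.7 kg.
Tool frame: the origin (TCP) lies on the centre line of the jaws, within the pads' length; the fingertips stand 17 mm ahead of it and the grasp point (between the pads) lies 2 mm behind it (bot.tip_extent is the distance from the TCP to the fingertips, in m); z points along the fingers, y is the line along which they close (so a half turn about z gives the same grasp; the last joint's range is limited). The gripper opens to 85 mm and grips with 20 to 120 N. Pads are 22 mm wide; open, the fingers measure 114 mm over their backs; the gripper's body (76 mm by 85 mm) begins 54 mm behind the grasp point. The pads swing forward as they close: fully open they stand 13 mm farther back than shut.
Start: joints at [-76.891, 4.979, 10.078, 95.1, 0, 90], TCP at [0.125, -0.536, 0.248] pointing down, gripper open.
Joint ranges: [-179.16, 179.16], [-48.56, 103.87], [-65.8, 70.77], [-126.05, 130.52], [-82.76, 87.17], [-180, 180]. Speed limits (degrees/s): [127.2, 127.2, 147.25, 180, 180, 180].

## Interface

Orientations are given as [roll, pitch, yaw] about the fixed x, y, z axes, in that order (R = Rz(yaw) Ry(pitch) Rx(roll)).
In Python, from workcell import bot gives the robot as it stands.
- The arm moves only by the tool carry_out, never from a script. Its argument "moves" is text: rows parted by semicolons, each of 7 numbers parted by spaces: the shift along the tool's x, y, z in mm, then the turn, a rotation vector about the tool's x, y, z in degrees, then the finger opening in mm, from 0 to 85.4. A call has 1 to 20 rows; each row is the pose to reach, as a shift and turn from the pose commanded when the call began, along the tool's axes at that moment; what a row does not reach only later rows make up. A row lasts 1/10 s, in which the tool goes at most 50 mm and 8.59 degrees, less where a joint would pass 70% of its speed; a pose out of reach is approached as far as the arm can. A call with a gripper value outside its range is refused whole. The fingers move at their own pace and stop on an object; "force" is the grip in N (left out, the last holds). Time passes only in rows, so rows that repeat a pose let the fingers close. It gives the time, the measured TCP pose, the force, the opening and the grip force at its end, in the units of the state.
- bot.get_obs(): the state, without advancing time (a new reading comes with each control period).
- bot.camera(name): name is "side" or "top"; returns a dict with "img" (400x640x3 uint8, red, green, blue), "mtx" (3x3 intrinsics, pixels), "position" and "orientation" of the camera in the world. Camera axes: x right, y up, looking along -z (the intrinsics and any distortion apply to the point x, -y, -z); pixel columns grow to the right and rows downward; lengths in m; the calibration is good to about 2 mm. A picture is of the moment at which its call begins. There is no depth.
- bot.job_done(): hands the job in; it is judged then, once.
The state is a dict: "time": time; "q": joint angles; "qd": joint speeds; "joint_efforts": joint torques, N m; "ee_pos": TCP position; "tcp_rot": TCP orientation; "wrist_force": force on the tool from outside, world axes, zero at the start; "torque": the same for the moment, N m; "opening": finger opening in m; "grasp_force": force on a finger pad.
Only numpy, scipy, OpenCV 4.12 (cv2) and the standard library are available. Lean on these libraries where they do the work, as an engineer would, in place of code of your own. Each camera call takes 0.05 s, during which the arm holds its last target. There are 200 camera calls.

## Task

First push the orange bin fully home against the stop of the rocker stand's dock. Then pour all six white couplings from the beaker into the rocker tray without tipping it, and stand the empty beaker upright on the bench. Finally lay the brass valve on the lip end of the tray so that the tray tips with it and everything slides into the bin, and leave the tray tipped, the bin in the dock, and the tape roll, pipe cutter and tee fitting where they are.

Things in the scene. Friction and masses are not known exactly. Their poses are not given: they have to be found in the camera images.
- stand: Grey steel stand, fixed to the bench, carrying the rocker tray. Origin on the bench right under the tray's pivot axis; z up; -y is the direction in which the tray tips and discharges; x runs across the tray (pivot axis parallel to x, 100 mm up). 154 mm wide; side plates 115 mm high at y = -25 to 25 mm. On its -y side is the dock for the bin: a stop face 30 mm high at y = -93 mm, and two guides.
- tray (a joint): Angle of the aluminium rocker tray, rad. 0 = at rest, leaning back 0.12 rad, open end higher; 0.74 = fully tipped, open end down over the bin at a slope of 0.62 rad, lip 71 mm up. A rear ballast holds it at rest: about 1.6 N down at the lip starts it when empty. The couplings alone do not tip it; the valve laid at the lip end does. Past about 0.5 it goes over by itself and stays tipped.
- tray_mid (a point): Centre of the tray floor's upper face (moves with the tray), about 150 mm above the bench at rest. Axes: y along the tray, -y to the open lip, x across, z square to the floor, up. Floor 3 mm thick, 210 mm long (y -105 to 105 mm), 120 mm wide between side walls 4 mm thick; side walls and rear wall (at y = 101 to 105 mm) rise 38 mm above it; the -y end is open.
- tray_rear (a point): Point on the tray's floor, on its centre line, 50 mm towards the rear wall from tray_mid: middle of the loading area for the couplings. Same axes.
- tray_front (a point): Point on the tray's floor, on its centre line, 70 mm towards the open lip from tray_mid: where the valve is best laid, crosswise, to tip the tray. The lip is 35 mm further. Same axes.
- dock (a point): Point on the bench where the bin's origin is when the bin is fully home against the stop: 165 mm from the stand's origin along its -y. Same axes as the stand. Two yellow guides, 22 mm high, stand left and right: inner faces at x = -79 and 79 mm, from 26 to 75 mm towards +y of this point, flaring to about x = +-95 mm level with this point's y.
- bin: Orange plastic bin, open on top, 150 mm (x) by 140 mm (y) by 60 mm high, walls and floor 5 mm, 0.35 kg, loose. Origin at the centre of its underside. It starts in line with the dock (within 10 mm and 0.1 rad), 75 to 130 mm short of home on the stand's -y side: pushing its far (-y) wall along the stand's +y brings it home, with about 2 N.
- bin_in (a point): Centre of the bin's inner floor, 5 mm above the bin's origin, axes of the bin. The inside is 140 mm (x) by 130 mm (y) by 55 mm deep.
- cup: Grey plastic beaker, round and slightly tapered: 64 mm outside diameter at the bottom, 69 mm at the rim, 85 mm high, wall 3 mm, floor 4 mm, about 0.15 kg. Stands upright at the start with the six couplings in it. Origin at the centre of its underside, z towards its mouth.
- valve: Brass ball valve on the bench, 0.55 to 0.75 kg, 90 mm long along its x. End blocks 38 mm square (y, z), 18 mm long; the body between them is 34 mm wide (y), 44 mm long, 2 to 36 mm above the underside: grip it there, across y. A red handle bar along the top (60 by 12 mm) has its top 50 mm up. Origin at the centre of its underside, z up.
- tape: Bystander: white tape roll lying flat, 90 mm outside diameter, 20 mm high. Origin under its centre.
- cutter: Bystander: red pipe cutter lying flat, about 165 by 60 by 24 mm, long along x. Origin near the middle of its underside.
- tee: Bystander: white tee fitting lying flat, 96 by 64 mm, 38 mm high. Origin under its middle.
- piece0: White plastic pipe coupling 1 of 6: a short cylinder 22 mm in diameter and 22 mm long, 20 g, smooth; starts in the beaker. Origin at its centre. Friction about 0.3 to 0.4: in a steeply tilted beaker they slide out by themselves.
- piece1: White plastic pipe coupling 2 of 6: a short cylinder 22 mm in diameter and 22 mm long, 20 g, smooth; starts in the beaker. Origin at its centre. Friction about 0.3 to 0.4: in a steeply tilted beaker they slide out by themselves.
- piece2: White plastic pipe coupling 3 of 6: a short cylinder 22 mm in diameter and 22 mm long, 20 g, smooth; starts in the beaker. Origin at its centre. Friction about 0.3 to 0.4: in a steeply tilted beaker they slide out by themselves.
- piece3: White plastic pipe coupling 4 of 6: a short cylinder 22 mm in diameter and 22 mm long, 20 g, smooth; starts in the beaker. Origin at its centre. Friction about 0.3 to 0.4: in a steeply tilted beaker they slide out by themselves.
- piece4: White plastic pipe coupling 5 of 6: a short cylinder 22 mm in diameter and 22 mm long, 20 g, smooth; starts in the beaker. Origin at its centre. Friction about 0.3 to 0.4: in a steeply tilted beaker they slide out by themselves.
- piece5: White plastic pipe coupling 6 of 6: a short cylinder 22 mm in diameter and 22 mm long, 20 g, smooth; starts in the beaker. Origin at its centre. Friction about 0.3 to 0.4: in a steeply tilted beaker they slide out by themselves.

How it is judged (in metres and radians):
On the way, in this order (a step that is already met when the one before it is completed fails the run):
1. the bin is home in the dock (horizontal distance between bin and dock below 0.014 m and angle between the y axis of bin and the y axis of stand, either way round below 0.12 rad and height (world z) of bin below 0.006 m), for 0.2 s.
2. all six couplings lie in the tray, the tray at rest (x of piece0 in the frame of tray_mid between -0.065 and 0.065 m and y of piece0 in the frame of tray_mid between -0.108 and 0.108 m and z of piece0 in the frame of tray_mid between 0 and 0.05 m and x of piece1 in the frame of tray_mid between -0.065 and 0.065 m and y of piece1 in the frame of tray_mid between -0.108 and 0.108 m and z of piece1 in the frame of tray_mid between 0 and 0.05 m and x of piece2 in the frame of tray_mid between -0.065 and 0.065 m and y of piece2 in the frame of tray_mid between -0.108 and 0.108 m and z of piece2 in the frame of tray_mid between 0 and 0.05 m and x of piece3 in the frame of tray_mid between -0.065 and 0.065 m and y of piece3 in the frame of tray_mid between -0.108 and 0.108 m and z of piece3 in the frame of tray_mid between 0 and 0.05 m and x of piece4 in the frame of tray_mid between -0.065 and 0.065 m and y of piece4 in the frame of tray_mid between -0.108 and 0.108 m and z of piece4 in the frame of tray_mid between 0 and 0.05 m and x of piece5 in the frame of tray_mid between -0.065 and 0.065 m and y of piece5 in the frame of tray_mid between -0.108 and 0.108 m and z of piece5 in the frame of tray_mid between 0 and 0.05 m and value of joint tray below 0.15 rad), for 0.3 s.
3. the beaker stands upright on the bench (angle between cup's own z axis and vertical below 0.12 rad and height (world z) of cup between -0.01 and 0.006 m and linear speed of cup below 0.05 m/s), for 0.2 s.
4. the tray tips with the valve in it (value of joint tray above 0.25 rad and x of valve in the frame of tray_mid between -0.06 and 0.06 m and y of valve in the frame of tray_mid between -0.13 and 0.13 m and z of valve in the frame of tray_mid between -0.02 and 0.06 m), for 0.02 s.
At the end, for the whole second after the job is handed in: All six couplings and the valve lie in the bin (origins within its walls, at most 15 mm above its rim); bin home in the dock (14 mm, 0.12 rad); tray tipped (above 0.6 rad); beaker upright on the bench (0.12 rad); all at rest, below 0.05 m/s (all of step 1 and all of step 3 and x of piece0 in the frame of bin_in between -0.071 and 0.071 m and y of piece0 in the frame of bin_in between -0.066 and 0.066 m and z of piece0 in the frame of bin_in between -0.012 and 0.07 m and x of piece1 in the frame of bin_in between -0.071 and 0.071 m and y of piece1 in the frame of bin_in between -0.066 and 0.066 m and z of piece1 in the frame of bin_in between -0.012 and 0.07 m and x of piece2 in the frame of bin_in between -0.071 and 0.071 m and y of piece2 in the frame of bin_in between -0.066 and 0.066 m and z of piece2 in the frame of bin_in between -0.012 and 0.07 m and x of piece3 in the frame of bin_in between -0.071 and 0.071 m and y of piece3 in the frame of bin_in between -0.066 and 0.066 m and z of piece3 in the frame of bin_in between -0.012 and 0.07 m and x of piece4 in the frame of bin_in between -0.071 and 0.071 m and y of piece4 in the frame of bin_in between -0.066 and 0.066 m and z of piece4 in the frame of bin_in between -0.012 and 0.07 m and x of piece5 in the frame of bin_in between -0.071 and 0.071 m and y of piece5 in the frame of bin_in between -0.066 and 0.066 m and z of piece5 in the frame of bin_in between -0.012 and 0.07 m and x of valve in the frame of bin_in between -0.071 and 0.071 m and y of valve in the frame of bin_in between -0.066 and 0.066 m and z of valve in the frame of bin_in between -0.012 and 0.07 m and value of joint tray above 0.6 rad and linear speed of each of bin, valve, piece0, piece1, piece2, piece3, piece4, piece5 below 0.05 m/s); the robot touches nothing.
It fails at once if the tape roll is disturbed by more than 30 mm (distance of tape from where it was at the start of the episode above 0.03 m).
It fails at once if the pipe cutter is disturbed by more than 30 mm (distance of cutter from where it was at the start of the episode above 0.03 m).
It fails at once if the tee fitting is disturbed by more than 30 mm (distance of tee from where it was at the start of the episode above 0.03 m).
It also fails if it takes over 72 s, if anything falls off the work surface, if the arm or the gripper's body presses on something with over 40 N, if the wrist force passes 120 N, or if a joint passes its speed limit or range.

## Working session

There is one attempt and no reset: what is moved stays moved. The work goes in short steps, Python scripts to look and compute and a tool call to move; the robot and the scene stay as the last step left them, time stands still between calls to the robot, and variables do not carry over. Pictures are saved under pics/ and viewed, at most 10 in all, crops included, and the job is handed in when it is done.

Besides the shell and the picture viewer there is one more tool, called after "Call:" as name(argument=value, ...) on one line, values as JSON. carry_out: Moves the arm, as the interface text tells. Its arguments: {"type":"object","properties":{"moves":{"type":"string"},"force":{"type":"number"}},"required":["moves"]}

```bash
mkdir -p pics; ls
python3 - <<'E'
from workcell import bot
import cv2,pickle
d={}
for n in("side","top"):
    c=bot.camera(n); d[n]=c; print(n,c["mtx"],c["position"],c["orientation"],[k for k in c])
    cv2.imwrite(f"pics/{n}0.png",c["img"][:,:,::-1])
pickle.dump(d,open("d0.pkl","wb"))
print(bot.get_obs())
E
```

```text
pics
side [[442.5988844    0.         325.01947991]
 [  0.         442.5988844  198.82292268]
 [  0.           0.           1.        ]] [ 0.31470574 -0.51629086  0.90133397] [ 37.73921896   0.58166445 -26.94153595] ['img', 'mtx', 'position', 'orientation']
top [[504.90459856   0.         308.68177941]
 [  0.         504.90459856 198.90954874]
 [  0.           0.           1.        ]] [0.4440636  0.04501704 1.34133166] [  7.73394261  -1.2010754  -90.43422023] ['img', 'mtx', 'position', 'orientation']
{'time': 0.1, 'q': array([-7.68907591e+01,  5.00984136e+00,  1.00399436e+01,  9.51017389e+01,
       -2.13296569e-03,  9.00000148e+01]), 'qd': array([-0.03837188, -0.03609327,  0.03510516,  0.05950127,  0.00934266,
       -0.05092624]), 'joint_efforts': array([ 1.54184891e-03, -5.21559727e+01,  4.65653980e+01,  1.61211292e-02,
        6.56359362e-06,  7.20409247e-06]), 'ee_pos': array([ 0.12469119, -0.53548123,  0.24764432]), 'tcp_rot': array([-1.79928363e+02,  2.13298247e-03,  1.31092288e+01]), 'wrist_force': array([ 0.23663696, -0.17207626,  0.48882462]), 'torque': array([ 0.02525561, -0.01137071, -0.0589271 ]), 'grasp_force': 0.0, 'opening': 0.08544178370779483}
```

View pics/top0.png

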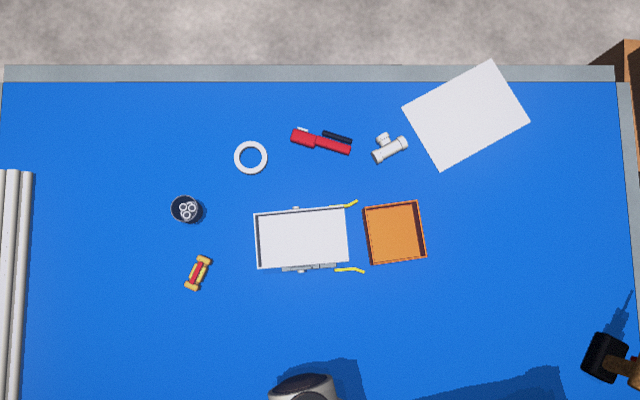

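View pics/side0.png

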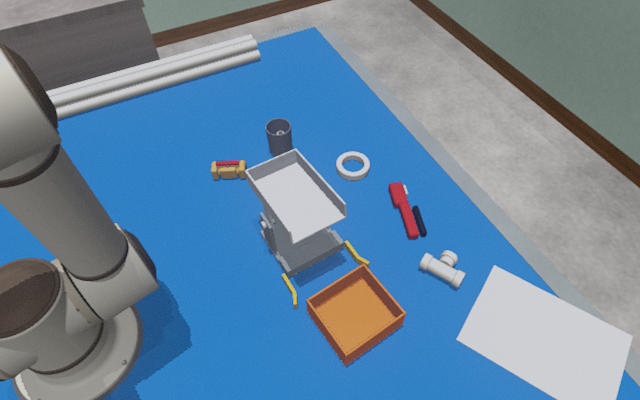

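The top view shows the tray at px 255–348 × 205–270, the bin at (395,232), the beaker at (186,208) and the valve at (198,273). The tape is at (250,157), the cutter at (322,140) and the tee at (390,148). Image right is world −y, so the stand's frame is close to the world frame. The side view agrees with this.

```bash
cat > h.py <<'E'
import numpy as np,cv2
from scipy.spatial.transform import Rotation as R
def ray(c,uv):
    uv=np.atleast_2d(uv).astype(float);K=c["mtx"]
    d=np.c_[(uv[:,0]-K[0,2])/K[0,0],-(uv[:,1]-K[1,2])/K[1,1],-np.ones(len(uv))]
    return np.array(c["position"]),R.from_euler("xyz",c["orientation"],degrees=True).apply(d)
def plane(c,uv,z):
    p,d=ray(c,uv); return p+d*((np.asarray(z)-p[2])/d[:,2])[:,None]
def tri(c1,u1,c2,u2):
    p,d=ray(c1,u1);q,e=ray(c2,u2);d=d[0];e=e[0]
    s,t=np.linalg.lstsq(np.c_[d,-e],q-p,rcond=None)[0]; a,b=p+s*d,q+t*e
    return (a+b)/2,np.linalg.norm(a-b)
def mask(c,lo,hi):
    return cv2.inRange(cv2.cvtColor(c["img"],cv2.COLOR_RGB2HSV),lo,hi)
def blobs(m,amin=20):
    cs,_=cv2.findContours(m,cv2.RETR_EXTERNAL,cv2.CHAIN_APPROX_NONE)
    return sorted([c for c in cs if cv2.contourArea(c)>=amin],key=cv2.contourArea,reverse=True)
E
python3 - <<'E'
import pickle; from h import *
np.set_printoptions(precision=4,suppress=True)
d=pickle.load(open("d0.pkl","rb"));t=d["top"];s=d["side"]
def show(n,c,m,z,a=20,k=3):
    for b in blobs(m,a)[:k]:
        r=cv2.minAreaRect(b);print(n,"area",cv2.contourArea(b),"c",r[0],r[1]);print(plane(c,cv2.boxPoints(r),z)[:,:2].tolist(), plane(c,[r[0]],z)[0])
show("orange",t,mask(t,(5,150,80),(18,255,255)),.06,300)
show("yellow",t,mask(t,(22,120,120),(35,255,255)),.022,10)
show("brass",t,mask(t,(12,60,60),(28,220,255)),.03,10,4)
show("red",t,mask(t,(0,150,80),(6,255,255)),.05,10,4)
show("red2",t,mask(t,(172,150,80),(180,255,255)),.05,10,4)
show("dark",t,mask(t,(90,0,0),(130,140,110)),.085,100,4)
w=mask(t,(0,0,150),(180,60,255));w[:, :245]=0;w[:195]=0;w[290:]=0;w[:,360:]=0
show("tray",t,w,.17,500)
for n,p in(("cup",(186,208)),("valve",(198,273)),("tray",(285,240)),("bin",(367,230)),("rim",(258,240))):print(n,t["img"][p[1],p[0]])
big=cv2.resize(t["img"][180:310,150:450],None,fx=2.6,fy=2.6,interpolation=cv2.INTER_CUBIC);cv2.imwrite("pics/topc.png",big[:,:,::-1])
E
```

```text
orange area 2999.0 c (395.2225036621094, 231.69650268554688) (58.009822845458984, 54.36044692993164)
[[0.5959042380455671, -0.12461882232194973], [0.6166169798650107, -0.26371087334278487], [0.46985203526502006, -0.28078617821846685], [0.4500936256852975, -0.1436816535178797]] [ 0.5325 -0.2031  0.06  ]
yellow area 35.0 c (349.0941162109375, 269.2764587402344) (28.147615432739258, 3.6047353744506836)
[[0.4368840267744709, -0.050597028107375416], [0.4461078191548166, -0.051449576398223645], [0.4400062771527292, -0.12428737066606926], [0.4307829541543637, -0.12336428471412317]] [ 0.4384 -0.0874  0.022 ]
yellow area 23.0 c (202.862060546875, 259.3448181152344) (10.770329475402832, 3.3425159454345703)
[[0.46801237004978546, 0.305189783630496], [0.4759616114628684, 0.3021688071366002], [0.4655016797047729, 0.27621396015330624], [0.4575666309348031, 0.2792555267359083]] [0.4668 0.2907 0.022 ]
yellow area 21.0 c (350.7568359375, 203.56507873535156) (2.9793810844421387, 14.317582130432129)
[[0.6059653987664799, -0.07603588739166524], [0.6215658975875528, -0.11080549089648101], [0.614322995623
[... 2292 characters left out ...]
1]] [ 0.2225 -0.7044  0.085 ]
dark area 100.0 c (179.69981384277344, 204.00570678710938) (12.440003395080566, 24.839614868164062)
[[0.5933169573933283, 0.3720154112174566], [0.6360872232692594, 0.328350137037546], [0.6131356144687184, 0.3065328118923776], [0.5705745518445126, 0.3502238220322883]] [0.6032 0.3393 0.085 ]
tray area 4891.0 c (300.3360900878906, 238.6967315673828) (66.27215576171875, 91.80323028564453)
[[0.577891285077317, 0.15238382841263606], [0.5963805010560042, -0.06125370788754603], [0.4430334275462509, -0.07252695073911923], [0.4257701351145152, 0.1375220223726148]] [0.5101 0.0393 0.17  ]
cup [205 205 214]
valve [120  61  82]
tray [226 226 232]
bin [62 42 54]
rim [77 80 99]
```

View pics/topc.png

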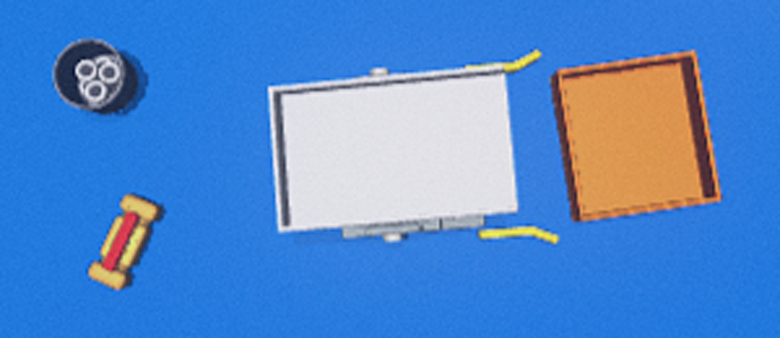

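Run:
```python
import pickle; from h import *
np.set_printoptions(precision=4,suppress=True)
d=pickle.load(open("d0.pkl","rb"));t=d["top"];s=d["side"]
f=lambda x:np.array(x)/2.6+[150,180]-[.3,.3]
P=plane(t,f([(268,88),(508,68),(519,210),(280,231)]),[.175,.2,.2,.175])
print("tray RL FL FR RR\n",P)
yv=((P[0]+P[3])-(P[1]+P[2]))[:2];yaw=np.arctan2(-yv[0],yv[1]);print("yaw",np.degrees(yaw),np.hypot(*yv)/2)
xx=(P[0]-P[3])[:2];print("from x",np.degrees(np.arctan2(xx[1],xx[0])),np.hypot(*xx),np.hypot(*(P[1]-P[2])[:2]))
print("mean rim",P.mean(0))
G=plane(t,f([(508,66),(540,53),(482,235),(533,231),(557,240)]),.022);print("guides\n",G)
B=plane(t,f([(556,73),(694,51),(720,201),(575,220)]),.06);print("bin",B,B.mean(0))
C=plane(t,f([(89,75)]),.085);print("cup rim ctr",C)
# side views
m=mask(s,(172,150,80),(180,255,255))|mask(s,(0,150,80),(3,255,255))
for b in blobs(m,10)[:4]:
    r=cv2.minAreaRect(b);print("side red",r[0],r[1],plane(s,[r[0]],.05))
    print(tri(t,[(195.8,272.4)],s,[r[0]]))
print("cup side rim", plane(s,[(279,128)],.085), tri(t,f([(89,75)]),s,[(279,128)]))
for uv in [(346,210)]: pass
```

```text
tray RL FL FR RR
 [[ 0.5687  0.1492  0.175 ]
 [ 0.5825 -0.063   0.2   ]
 [ 0.4588 -0.0704  0.2   ]
 [ 0.4424  0.1378  0.175 ]]
yaw 4.1225431650479125 0.2107279770990553
from x 5.173936174829774 0.12685730544313734 0.12394898254417351
mean rim [0.5131 0.0384 0.1875]
guides
 [[ 0.6062 -0.0799  0.022 ]
 [ 0.6193 -0.1127  0.022 ]
 [ 0.4366 -0.051   0.022 ]
 [ 0.4402 -0.102   0.022 ]
 [ 0.4311 -0.1258  0.022 ]]
bin [[ 0.5943 -0.1236  0.06  ]
 [ 0.6155 -0.2609  0.06  ]
 [ 0.4679 -0.281   0.06  ]
 [ 0.4506 -0.1388  0.06  ]] [ 0.5321 -0.2011  0.06  ]
cup rim ctr [[0.5918 0.3285 0.085 ]]
side red (403.55303955078125, 209.83668518066406) (58.312618255615234, 13.044438362121582) [[ 0.7566 -0.0405  0.05  ]]
(array([0.5628, 0.0749, 0.2161]), np.float64(0.4588196816447466))
side red (226.5, 162.5) (3.0, 21.0) [[0.4319 0.2998 0.05  ]]
(array([0.433 , 0.3035, 0.0461]), np.float64(0.0013284527845477))
cup side rim [[0.5928 0.3201 0.085 ]] (array([0.5945, 0.3303, 0.0754]), np.float64(0.0033186195971284566))
```

The tray, guides and bin measurements agree: stand yaw is about 4.5° and the dock is near (0.5257, −0.1216). The bin is in line and about 80 mm short. I'll go above the far side of the bin.

```bash
cat >> h.py <<'E'
def down(yaw): return R.from_euler("xyz",[180,0,yaw],degrees=True)
def plan(pts,rot=None):
    "tool-axis rows (mm, deg) from the pose as it stands to each (pos, Rotation)"
    from workcell import bot
    o=bot.get_obs(); R0=R.from_euler("xyz",o["tcp_rot"],degrees=True)
    print("t",round(o["time"],2),"tcp",o["ee_pos"].round(4),o["tcp_rot"].round(1),"q",o["q"].round(0),"open",round(o["opening"],4),"F",o["wrist_force"].round(1))
    for p,r in pts:
        print((R0.inv().apply(np.array(p)-o["ee_pos"])*1000).round(1),np.degrees((R0.inv()*r).as_rotvec()).round(1))
E
python3 - <<'E'
from h import *; from workcell import bot
print(bot.tip_extent)
r=down(94.5)
plan([((.540,-.306,.2),r),((.540,-.306,.040),r),((.534,-.226,.040),r),((.5325,-.206,.040),r)])
E
```

```text
0.017
t 0.1 tcp [ 0.1247 -0.5355  0.2476] [-179.9    0.    13.1] q [-77.   5.  10.  95.  -0.  90.] open 0.0854 F [ 0.2 -0.2  0.5]
[ 456.5 -129.2   47.8] [ -0.1  -0.  -81.4]
[ 456.5 -129.   207.8] [ -0.1  -0.  -81.4]
[ 468.8 -208.3  207.9] [ -0.1  -0.  -81.4]
[ 471.9 -228.1  207.9] [ -0.1  -0.  -81.4]
```

Call:
carry_out(moves="456 -129 48 0 0 -81.4 85;456 -129 48 0 0 -81.4 85;456 -129 48 0 0 -81.4 85;456 -129 48 0 0 -81.4 85;456 -129 48 0 0 -81.4 85;456 -129 48 0 0 -81.4 85;456 -129 48 0 0 -81.4 85;456 -129 48 0 0 -81.4 85;456 -129 48 0 0 -81.4 85;456 -129 48 0 0 -81.4 85;456 -129 48 0 0 -81.4 85;456 -129 48 0 0 -81.4 85;456 -129 90 0 0 -81.4 85;456 -129 130 0 0 -81.4 85;456 -129 170 0 0 -81.4 85;456 -129 200 0 0 -81.4 85;456 -129 208 0 0 -81.4 85;456 -129 208 0 0 -81.4 85")

```text
time: 1.9
ee_pos: [0.5384, -0.307, 0.0399]
tcp_rot: [-179.9, -0.1, 94.4]
wrist_force: [0.1, 0.1, 0.5]
opening: 0.0848
grasp_force: 0.0
```

Run:
```python
from h import *
r=down(94.5)
plan([((.534,-.226,.040),r),((.5325,-.206,.040),r)])
```

```text
t 1.9 tcp [ 0.5384 -0.307   0.0399] [-1.799e+02 -1.000e-01  9.440e+01] q [-30.  16.  -1.  74.  -0.  56.] open 0.0848 F [0.1 0.1 0.5]
[81.1  1.8 -0.1] [-0.1 -0.1 -0.1]
[101.2   1.9  -0. ] [-0.1 -0.1 -0.1]
```

Call:
carry_out(moves="12 2 0 0 0 0 85;22 2 0 0 0 0 85;32 2 0 0 0 0 85;42 2 0 0 0 0 85;52 2 0 0 0 0 85;62 2 0 0 0 0 85;72 2 0 0 0 0 85;82 2 0 0 0 0 85;90 2 0 0 0 0 85;95 2 0 0 0 0 85;95 2 0 0 0 0 85")

```text
time: 3.0
ee_pos: [0.5339, -0.2107, 0.04]
tcp_rot: [-180.0, -0.1, 94.6]
wrist_force: [0.6, -0.7, 0.1]
opening: 0.0852
grasp_force: 0.0
```

Call:
carry_out(moves="3 0 0 0 0 0 85;6 0 0 0 0 0 85;8 0 0 0 0 0 85;8 0 0 0 0 0 85")

```text
time: 3.4
ee_pos: [0.5333, -0.2034, 0.0401]
tcp_rot: [-180.0, -0.0, 94.5]
wrist_force: [-0.6, -0.2, -0.7]
opening: 0.0852
grasp_force: 0.0
```

```bash
cat > binm.py <<'E'
import sys; from h import *; from workcell import bot
t=bot.camera("top")
b=blobs(mask(t,(5,130,60),(18,255,255)),300)[0]
r=cv2.minAreaRect(b);print(plane(t,[r[0]],.06)[0],r);print(plane(t,cv2.boxPoints(r),.06).round(4)[:,:2].tolist(),bot.get_obs()["wrist_force"])
img=cv2.resize(t["img"][180:310,150:450],None,fx=2.6,fy=2.6,interpolation=cv2.INTER_CUBIC);cv2.imwrite("pics/%s.png"%sys.argv[1],img[:,:,::-1])
E
python3 binm.py bin1
```

```text
[ 0.52480236 -0.12245203  0.06      ] ((363.7213134765625, 234.9344482421875), (55.04573440551758, 54.50251770019531), 84.80557250976562)
[[0.589, -0.0479], [0.601, -0.1876], [0.4613, -0.1962], [0.4499, -0.0585]] [-0.35304516 -0.29337092  0.29853918]
```

Call:
carry_out(moves="2 0 0 0 0 0 85;4 0 0 0 0 0 85;6 0 0 0 0 0 85;6 0 0 0 0 0 85")

```text
time: 3.85
ee_pos: [0.5329, -0.1988, 0.0405]
tcp_rot: [-180.0, 0.2, 94.4]
wrist_force: [-1.1, -7.8, -1.0]
opening: 0.0851
grasp_force: 3.8
```

```bash
cat >> h.py <<'E'
def side(az,pit):
    "tool heading azimuth az, pitched down pit degrees, fingers closing level, tool x downward"
    a,p=np.radians([az,pit]);z=np.array([np.cos(p)*np.cos(a),np.cos(p)*np.sin(a),-np.sin(p)])
    x=-np.array([np.sin(p)*np.cos(a),np.sin(p)*np.sin(a),np.cos(p)])
    return R.from_matrix(np.c_[x,np.cross(z,x),z])
E
python3 - <<'E'
from h import *
r=down(94.5);g=side(40,30);zt=g.as_matrix()[:,2];c=np.array([.592,.329,.052])+.002*zt
plan([((.536,-.239,.041),r),((.536,-.239,.32),r),((.45,.20,.32),g),(c-.12*zt,g),(c,g)])
E
```

```text
t 3.85 tcp [ 0.5329 -0.1988  0.0405] [-180.     0.2   94.4] q [-20.   9.  -9.  72.  -0.  65.] open 0.0851 F [-1.1 -7.8 -1. ]
[-40.3   0.   -0.4] [-0.   0.2 -0.1]
[-4.100e+01 -1.000e-01 -2.794e+02] [-0.   0.2 -0.1]
[ 403.3  -51.8 -280.5] [ -64.7  -33.2 -111.7]
[462.   16.7 -71.7] [ -64.7  -33.2 -111.7]
[522.6 101.3 -11.9] [ -64.7  -33.2 -111.7]
```

Call:
carry_out(moves="-20 0 0 0 0 0 85;-41 0 0 0 0 0 85;-41 0 -50 0 0 0 85;-41 0 -100 0 0 0 85;-41 0 -150 0 0 0 85;-41 0 -200 0 0 0 85;-41 0 -250 0 0 0 85;-41 0 -280 0 0 0 85;-41 0 -280 0 0 0 85")

```text
time: 4.75
ee_pos: [0.537, -0.2387, 0.3255]
tcp_rot: [179.6, 0.2, 94.5]
wrist_force: [0.5, -0.7, -0.8]
opening: 0.085
grasp_force: 0.0
```

```bash
python3 binm.py bin2
python3 - <<'E'
from h import *
g=side(40,30);zt=g.as_matrix()[:,2];c=np.array([.592,.329,.052])+.002*zt
plan([((.45,.20,.32),g),(c-.12*zt,g),(c,g)])
E
```

```text
[ 0.52845993 -0.11793257  0.06      ] ((361.917236328125, 233.5069122314453), (58.46402359008789, 54.560882568359375), 85.2363510131836)
[[0.5977, -0.0435], [0.6087, -0.1834], [0.4601, -0.1915], [0.4497, -0.0537]] [-0.7359333   0.47840072 -0.75167175]
t 4.8 tcp [ 0.5369 -0.2387  0.3226] [1.798e+02 1.000e-01 9.450e+01] q [-24.  13.  27. 104.   0.  62.] open 0.0848 F [-0.7  0.5 -0.8]
[444.1 -52.1   1.7] [ -64.5  -33.  -111.7]
[502.6  15.7 210.8] [ -64.5  -33.  -111.7]
[563.  100.1 271. ] [ -64.5  -33.  -111.7]
```

View pics/bin2.png

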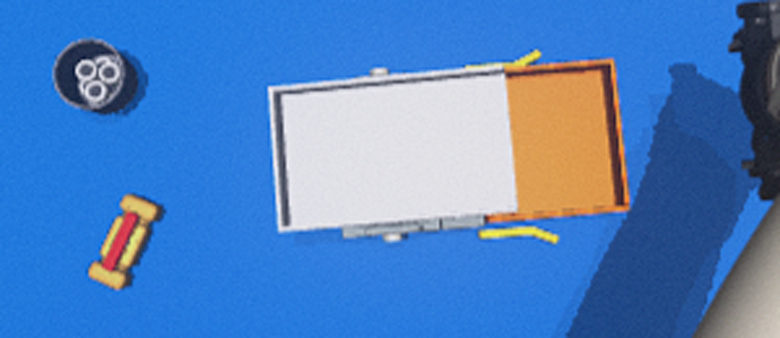

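The bin sits home between the guides, with its far wall at about x 613–628 in the crop. Next is the beaker.

Call:
carry_out(moves="444 -52 0 -64.5 -33 -111.7 85;444 -52 0 -64.5 -33 -111.7 85;444 -52 0 -64.5 -33 -111.7 85;444 -52 0 -64.5 -33 -111.7 85;444 -52 0 -64.5 -33 -111.7 85;444 -52 0 -64.5 -33 -111.7 85;444 -52 0 -64.5 -33 -111.7 85;444 -52 0 -64.5 -33 -111.7 85;444 -52 0 -64.5 -33 -111.7 85;444 -52 0 -64.5 -33 -111.7 85;444 -52 0 -64.5 -33 -111.7 85;444 -52 0 -64.5 -33 -111.7 85;444 -52 0 -64.5 -33 -111.7 85;444 -52 0 -64.5 -33 -111.7 85;444 -52 0 -64.5 -33 -111.7 85;444 -52 0 -64.5 -33 -111.7 85;444 -52 0 -64.5 -33 -111.7 85;444 -52 0 -64.5 -33 -111.7 85")

```text
time: 6.6
ee_pos: [0.4785, 0.2013, 0.3251]
tcp_rot: [178.5, 58.5, -140.7]
wrist_force: [-0.1, 0.5, -0.3]
opening: 0.0847
grasp_force: 0.0
```

Run:
```python
from h import *
g=side(40,30);zt=g.as_matrix()[:,2];c=np.array([.592,.329,.052])+.002*zt
plan([(c-.12*zt,g),(c,g)])
```

```text
t 6.6 tcp [0.4785 0.2013 0.3251] [ 178.5   58.5 -140.7] q [  9. -49. -40.  44.  27. -17.] open 0.0847 F [-0.1  0.5 -0.3]
[147.7  21.2 169.3] [ 0.9 -1.5 -0.4]
[144.5  19.3 289.2] [ 0.9 -1.5 -0.4]
```

```bash
cat > kin.py <<'E'
from h import *; from scipy.optimize import least_squares
from workcell import bot
o=bot.get_obs()
D=[([-76.891,5.01,10.04,95.1,0,90],[.12469,-.53548,.24764]),([-30,16,-1,74,0,56],[.5384,-.307,.0399]),([-20,9,-9,72,0,65],[.5329,-.1988,.0405]),([-24,13,27,104,0,62],[.5369,-.2387,.3226]),(list(o["q"]),list(o["ee_pos"]))]
def fk(p,q):
    L1,L2,L3,L4,r0,z0,b=p;q=np.radians(q);e=-(q[1]-q[2]);h=e-q[3]
    r=r0+L1*np.sin(q[1])+L2*np.cos(e+b);z=z0+L1*np.cos(q[1])+L2*np.sin(e+b)
    # L3 along forearm-wrist axis up to q5, L4 from q5 to the TCP
    r+=L3*np.cos(h);z+=L3*np.sin(h);r+=L4*np.cos(h)*np.cos(q[4]);z+=L4*np.sin(h)*np.cos(q[4])
    t=L4*np.sin(q[4])
    return r,z,t
def res(p):
    out=[]
    for q,x in D:
        r,z,t=fk(p,q); out+=[np.hypot(r,t)-np.hypot(x[0],x[1]),z-x[2]]
        out.append(.3*(q[0]+np.degrees(np.arctan2(t,r))-np.degrees(np.arctan2(x[1],x[0])))*.01)
    return np.r_[out,.02*(np.array(p)-[.4,.45,.1,.2,0,.25,0])]
s=least_squares(res,[.4,.45,.1,.2,0,.25,0]);print(s.x.round(3),res(s.x).round(4)[:15])
E
python3 kin.py; grep -rn "" /dev/null; python3 -c "
from workcell import bot;print(bot.get_obs()['q'])"
```

```text
[0.416 0.516 0.143 0.264 0.005 0.158 0.077] [ 0.0003  0.0027  0.     -0.0034 -0.0013 -0.0009  0.003   0.0003  0.0014
  0.0009 -0.003  -0.0001 -0.0008  0.0014 -0.0005]
[  9.48914333 -48.51093112 -40.1520582   44.09827728  26.51930531
 -16.88497499]
```

```bash
cat > ik.py <<'E'
from h import *; from scipy.optimize import least_squares
L1,L2,L3,L4,r0,z0,b=.416,.516,.143,.264,.005,.158,.077
LO=np.array([-179.16,-48.56,-65.8,-126.05,-82.76,-180]);HI=np.array([179.16,103.87,70.77,130.52,87.17,180])
def fk(q):
    a=np.radians(q);e=a[2]-a[1];h=e-a[3]
    p=np.array([r0+L1*np.sin(a[1])+L2*np.cos(e+b)+L3*np.cos(h),0,z0+L1*np.cos(a[1])+L2*np.sin(e+b)+L3*np.sin(h)])
    Rt=side(q[0],-np.degrees(h))*R.from_euler("x",-q[4],degrees=True)*R.from_euler("z",q[5],degrees=True)
    return R.from_euler("z",q[0],degrees=True).apply(p)+L4*Rt.as_matrix()[:,2],Rt
def ik(p,Rt,seed):
    def f(q):
        x,r=fk(q);return np.r_[(x-p)*10,(r.inv()*Rt).as_rotvec()*2]
    s=least_squares(f,np.clip(seed,LO+.1,HI-.1),bounds=(LO,HI),x_scale=30.)
    return s.x,np.abs(s.fun).max()
E
python3 - <<'E'
from ik import *; from workcell import bot; import itertools
np.set_printoptions(precision=1,suppress=True,linewidth=150)
o=bot.get_obs();x,r=fk(o["q"]);print(x.round(3),o["ee_pos"].round(3),r.as_euler("xyz",degrees=True),o["tcp_rot"])
cup=np.array([.592,.329,.052])
def body(Rt,p):
    B=np.array(list(itertools.product((-.038,.038),(-.0425,.0425),(-.056,-.16))));return (p+Rt.apply(B))[:,2].min()
seeds=([40,0,-20,60,-70,0],[30,10,-30,60,-40,0],[25,10,-40,40,0,0])
for Hg in(-30,-20,0):
  for pg in(10,20,30):
    G=side(Hg,pg);c=[ik(cup,G,s) for s in seeds];q,e=min(c,key=lambda t:t[1])
    if e>.02: print(Hg,pg,"grasp no",e);continue
    print("grasp",Hg,pg,q)
    P=np.array([.511,.065,.26])
    for d in(-60,-40,-20,0,20):
      for m in(20,60,90,120,150,-60,-120):
        n=np.cross([0,0,1],[np.cos(np.radians(m)),np.sin(np.radians(m)),0])
        qq=q;ok=True;lo=9
        for th in range(0,131,26):
            Rt=R.from_rotvec(n*np.radians(th))*R.from_euler("z",d,degrees=True)*G
            qq,e=ik(P,Rt,qq)
            lo=min(lo,body(Rt,P))
            if e>.03: ok=False;break
        if ok: print("   d",d,"m",m,"q",qq,"margin",np.minimum(qq-LO,HI-qq).min(),"body low",round(lo,3))
E
```

```text
[0.5 0.2 0.3] [0.5 0.2 0.3] [ 178.5   58.5 -140.7] [ 178.5   58.5 -140.7]
grasp -30 10 [ 51.4  15.7 -31.7   2.2 -76.8  48.8]
   d -20 m -60 q [-12.9  19.7  15.2 117.1  42.1  37.5] margin 13.40963867104044 body low 0.232
   d 0 m -60 q [-17.7   5.   -3.1  99.5  55.4  41.8] margin 30.97055332840891 body low 0.232
grasp -30 20 [ 50.2  13.6 -25.1  26.3 -67.8  63.3]
   d -20 m -60 q [-14.6  26.8  18.1 126.   46.5  27.4] margin 4.4771061181574225 body low 0.243
   d 0 m -60 q [-19.2  14.6   1.5 112.4  60.3  25.9] margin 18.14009291487875 body low 0.235
grasp -30 30 [ 48.4  12.1 -20.7  37.9 -58.   67.6]
   d 0 m -60 q [-19.8  24.8   5.8 127.5  62.7   7.2] margin 3.0442230506159405 body low 0.224
grasp -20 10 [ 50.2  12.1 -43.3 -27.8 -67.9  25.8]
   d -40 m -60 q [-10.2  26.9  24.1 124.7  35.8  37.3] margin 5.795889802401675 body low 0.232
   d -20 m -60 q [-15.4  12.5   6.2 108.9  48.7  38.8] margin 21.5907570945985 body low 0.232
grasp -20 20 [ 49.1   6.  -37.8   1.7 -61.4  41.8]
   d -20 m -60 q [-17.   20.7   9.8 119.5  53.2  26.2] margin 11.040704967611063 body low 0.242
grasp -20 30 [ 
[... 155 characters left out ...]
5  21.3  -1.  124.7  70.    1.3] margin 5.818555623739229 body low 0.217
grasp 0 10 [ 44.7   7.1 -55.5 -48.7 -43.9   9.8]
   d -60 m -60 q [-10.2  26.9  24.1 124.7  35.8  37.3] margin 5.795889802397099 body low 0.232
   d -40 m -60 q [-15.4  12.5   6.2 108.9  48.7  38.8] margin 21.590757094593386 body low 0.232
grasp 0 20 [ 43.7  -2.7 -52.4 -23.  -40.5  18.1]
   d -40 m -60 q [-17.   20.7   9.8 119.5  53.2  26.2] margin 11.040704967610807 body low 0.242
grasp 0 30 [ 42.2  -6.6 -46.5  -2.  -35.5  24.4]
   d -40 m -60 q [-17.8  28.5  12.5 130.5  56.   12.7] margin 2.842170943040401e-14 body low 0.231
   d -20 m -60 q [-21.5  21.3  -1.  124.7  70.    1.3] margin 5.818555623806148 body low 0.217
```

```bash
cat > pour.py <<'E'
from ik import *; import itertools
np.set_printoptions(precision=2,suppress=True,linewidth=170)
cup=np.array([.592,.329,.052])
def body(Rt,p):
    B=np.array(list(itertools.product((-.038,.038),(-.0425,.0425),(-.056,-.16))));return (p+Rt.apply(B))[:,2].min()
def path(G,q,P,d,m,n=6,top=130):
    ax=np.cross([0,0,1],[np.cos(np.radians(m)),np.sin(np.radians(m)),0]);out=[]
    for th in np.linspace(0,top,n):
        Rt=R.from_rotvec(ax*np.radians(th))*R.from_euler("z",d,degrees=True)*G
        q,e=ik(P,Rt,q); out.append((th,q,e,Rt))
        if e>.03: return None
    return out
E
python3 - <<'E'
from pour import *
P=np.array([.509,.085,.235]);res=[]
for Hg,pg in itertools.product((-30,-10,10),(12,20)):
    G=side(Hg,pg);q,e=min([ik(cup,G,s) for s in([40,0,-20,60,-70,0],[30,10,-30,60,-40,0])],key=lambda t:t[1])
    if e>.02: continue
    for d,m in itertools.product((-40,-20,0,20),(-105,-90,-75,-60,-45)):
        o=path(G,q,P,d,m,5)
        if o is None: continue
        mar=min(np.minimum(x[1]-LO,HI-x[1])[1:].min() for x in o);low=min(body(x[3],P) for x in o)
        res.append((mar,Hg,pg,d,m,low,[round(x[3].as_matrix()[2,2],2) for x in o],o[0][1],o[-1][1]))
for r_ in sorted(res,key=lambda r:-r[0])[:12]:
    print(*r_)
E
```

```text
18.700017608731116 -30 20 -40 -90 0.2171252746792061 [np.float64(-0.34), np.float64(-0.76), np.float64(-0.94), np.float64(-0.83), np.float64(-0.46)] [ 36.87  15.73  -2.28 110.56 -64.06 131.56] [-17.53 -12.41 -24.26  71.09  62.61  80.81]
17.323295333153098 -30 20 -40 -75 0.21844480843637293 [np.float64(-0.34), np.float64(-0.79), np.float64(-0.99), np.float64(-0.88), np.float64(-0.5)] [ 36.87  15.73  -2.28 110.56 -64.06 131.56] [-14.44  18.43   6.24 113.2   52.42  43.72]
12.83770545293254 -10 20 -40 -75 0.21348784427317438 [np.float64(-0.34), np.float64(-0.75), np.float64(-0.92), np.float64(-0.8), np.float64(-0.43)] [ 38.2  -10.95 -26.38  69.63 -69.92  84.74] [-17.79   0.83 -13.15  89.6   63.58  53.87]
12.83770545286049 -30 20 -20 -75 0.2134878442731744 [np.float64(-0.34), np.float64(-0.75), np.float64(-0.92), np.float64(-0.8), np.float64(-0.43)] [ 38.2  -10.95 -26.38  69.63 -69.92  84.74] [-17.79   0.83 -13.15  89.6   63.58  53.87]
9.68500244521556 -30 20 -20 -90 0.20206208032520998 [np.float64(-0.34), np.float64(-0.68), np.float64(-0.8), np.float64(-0.67), np.float64(-0.33)] [ 38.2  
[... 1025 characters left out ...]
8047109469 -30 12 -40 -90 0.2094734458579099 [np.float64(-0.21), np.float64(-0.67), np.float64(-0.92), np.float64(-0.88), np.float64(-0.57)] [ 37.91  22.49  -1.3  121.57 -68.55 147.25] [-15.04 -16.16 -24.18  69.29  54.21  86.91]
8.953518047109469 -30 12 -40 -75 0.2094734458579099 [np.float64(-0.21), np.float64(-0.7), np.float64(-0.97), np.float64(-0.94), np.float64(-0.61)] [ 37.91  22.49  -1.3  121.57 -68.55 147.25] [-12.62  13.29   4.79 106.74  47.36  52.51]
8.752649006171481 -10 20 -40 -60 0.21844480843637293 [np.float64(-0.34), np.float64(-0.79), np.float64(-0.98), np.float64(-0.87), np.float64(-0.49)] [ 38.2  -10.95 -26.38  69.63 -69.92  84.74] [-12.76  25.77  14.17 121.77  47.72  29.3 ]
```

Run:
```python
from pour import *; from workcell import bot
from scipy.spatial.transform import Slerp
o=bot.get_obs();p0=o["ee_pos"];R0=R.from_euler("xyz",o["tcp_rot"],degrees=True)
G=side(-30,20);z=G.as_matrix()[:,2];A=np.array([.592,.329,.052])
W=[np.array([.494,.385,.25]),A-.12*z,A]
q=o["q"];sl=Slerp([0,1],R.concatenate([R0,G]))
for s in np.linspace(0,1,8):
    q,e=ik(p0+s*(W[0]-p0),sl(s),q);print(round(s,2),q,round(e,3))
for w in W[1:]: q,e=ik(w,G,q);print(q,round(e,3))
plan([(w,G) for w in W])
```

```text
0.0 [  9.82 -48.46 -40.28  43.83  26.25 -16.67] 0.0
0.14 [ 21.2  -48.56 -41.4   40.33   8.3   -5.27] 0.095
0.29 [ 33.71 -48.56 -44.38  35.12 -12.41   5.99] 0.059
0.43 [ 43.56 -44.85 -45.6   30.51 -29.85  15.31] 0.0
0.57 [ 51.15 -35.16 -41.63  30.4  -45.23  26.43] 0.0
0.71 [ 56.29 -22.93 -34.05  36.22 -57.53  41.1 ] 0.0
0.86 [ 59.49  -8.06 -21.58  52.2  -66.21  62.93] 0.0
1.0 [ 61.26  10.4   -3.4   79.66 -69.96  93.68] 0.0
[ 61.25  17.12 -13.7   62.61 -69.96  93.64] 0.0
[ 50.22  13.57 -25.11  26.31 -67.83  63.26] 0.0
t 6.6 tcp [0.48 0.2  0.33] [ 178.5   58.5 -140.7] q [  9. -49. -40.  44.  27. -17.] open 0.0847 F [-0.1  0.5 -0.3]
[ -3.1 128.4 152.1] [ 64.  -10.5  30.1]
[130.4 126.3 234.6] [ 64.  -10.5  30.1]
[144.6  19.4 287.2] [ 64.  -10.5  30.1]
```

Call:
carry_out(moves="0 40 60 0 0 0 85;0 60 100 0 0 0 85;-3 128 152 64 -10.5 30 85;-3 128 152 64 -10.5 30 85;-3 128 152 64 -10.5 30 85;-3 128 152 64 -10.5 30 85;-3 128 152 64 -10.5 30 85;-3 128 152 64 -10.5 30 85;-3 128 152 64 -10.5 30 85;-3 128 152 64 -10.5 30 85;-3 128 152 64 -10.5 30 85;-3 128 152 64 -10.5 30 85;-3 128 152 64 -10.5 30 85")

```text
time: 7.9
ee_pos: [0.4931, 0.3872, 0.2517]
tcp_rot: [179.7, 70.4, 149.9]
wrist_force: [-0.5, -1.2, -0.2]
opening: 0.0849
grasp_force: 0.0
```

```bash
cat > cupg.py <<'E'
from pour import *; from workcell import bot
G=side(-30,20);z=G.as_matrix()[:,2];A=np.array([.592,.329,.052])
plan([(A-.12*z,G),(A-.05*z,G),(A,G)])
s=bot.camera("side")
cv2.imwrite("pics/s1.png",s["img"][40:290,100:500,::-1].repeat(2,0).repeat(2,1)[:, :])
E
python3 cupg.py
```

```text
t 7.9 tcp [0.49 0.39 0.25] [179.7  70.4 149.9] q [ 62.  11.  -3.  81. -70.  95.] open 0.0849 F [-0.5 -1.2 -0.2]
[148.8  -1.3  55.1] [ 0.2  0.4 -0. ]
[149.3  -1.5 125. ] [ 0.2  0.4 -0. ]
[149.7  -1.7 175. ] [ 0.2  0.4 -0. ]
```

Call:
carry_out(moves="50 0 18 0 0 0 85;100 -1 36 0 0 0 85;140 -1 50 0.2 0.4 0 85;149 -1 55 0.2 0.4 0 85;149 -1 70 0.2 0.4 0 85;149 -1 90 0.2 0.4 0 85;149 -1 110 0.2 0.4 0 85;149 -2 125 0.2 0.4 0 85;149 -2 140 0.2 0.4 0 85;150 -2 150 0.2 0.4 0 85;150 -2 150 0.2 0.4 0 85")

```text
time: 9.05
ee_pos: [0.5719, 0.3384, 0.0618]
tcp_rot: [179.8, 69.9, 149.8]
wrist_force: [-0.9, -0.4, -0.2]
opening: 0.085
grasp_force: 0.0
```

```bash
python3 cupg.py
python3 - <<'E'
from workcell import bot; import cv2
s=bot.camera("side"); cv2.imwrite("pics/s2.png",cv2.resize(s["img"][60:240,130:400],None,fx=2.9,fy=2.9,interpolation=cv2.INTER_CUBIC)[:,:,::-1])
E
```

```text
t 9.05 tcp [0.57 0.34 0.06] [179.8  69.9 149.8] q [ 53.  13. -23.  34. -69.  70.] open 0.085 F [-0.9 -0.4 -0.2]
[  1.7   2.  -95.9] [ 0.  -0.1 -0.1]
[  1.6   2.  -25.9] [ 0.  -0.1 -0.1]
[ 1.6  1.9 24.1] [ 0.  -0.1 -0.1]
```

View pics/s2.png

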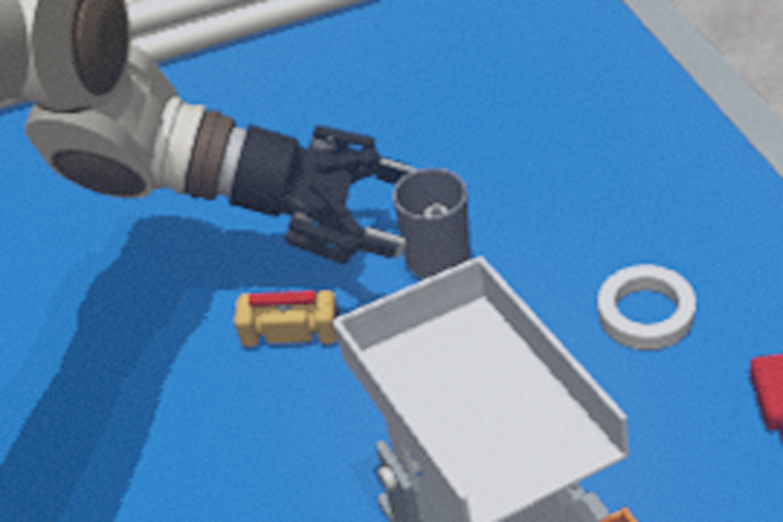

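The fingers straddle the beaker, with the jaws at crop (395,170) and (395,240) and the beaker at (432,220). I'll advance and grip.

Call:
carry_out(moves="1 2 12 0 0 0 85;2 2 24 0 0 0 85;2 2 24 0 0 0 85;2 2 24 0 0 0 60;2 2 24 0 0 0 60;2 2 24 0 0 0 60;2 2 24 0 0 0 60;2 2 24 0 0 0 60;2 2 24 0 0 0 60", force=40)

```text
time: 10.05
ee_pos: [0.5912, 0.33, 0.0506]
tcp_rot: [180.0, 69.9, 150.0]
wrist_force: [-5.7, 1.5, 6.0]
opening: 0.0668
grasp_force: 45.2
```

```bash
cat > pp.py <<'E'
from pour import *; from workcell import bot
G=side(-30,20);o=bot.get_obs();q=o["q"]
P=np.array([.51,.086,.230]);C=R.from_euler("z",-40,degrees=True)*G
W=[(o["ee_pos"]+[0,0,.05],G),(o["ee_pos"]+[0,0,.23],G),(np.array([.51,.22,.30]),C),(np.array([.51,.086,.30]),C),(P,C)]
for p,r in W: q,e=ik(p,r,q);print(q,round(e,3))
plan(W); print("grasp",o["grasp_force"])
E
python3 pp.py
```

```text
[ 50.35   9.95 -23.06  32.25 -67.88  63.55] 0.0
[ 50.35   1.94 -10.6   52.72 -67.88  63.55] 0.0
[ 46.79  29.26  21.17 130.52 -57.26 143.82] 0.034
[ 36.89  14.36   3.39 117.63 -64.05 131.6 ] 0.0
[ 36.89  16.1   -2.41 110.1  -64.05 131.6 ] 0.0
t 10.05 tcp [0.59 0.33 0.05] [180.   69.9 150. ] q [ 51.  14. -24.  28. -68.  64.] open 0.0668 F [-5.7  1.5  6. ]
[-46.9   0.  -17.2] [ 0.  -0.1 -0. ]
[-216.     0.1  -79.1] [ 0.  -0.1 -0. ]
[-228.9 -135.8 -100.2] [37.6 -0.1 13.7]
[-252.  -251.9  -37.4] [37.6 -0.1 13.7]
[-186.2 -251.9  -13.3] [37.6 -0.1 13.7]
grasp 45.15377524206997
```

Call:
carry_out(moves="-24 0 -9 0 0 0 60;-47 0 -17 0 0 0 60;-80 0 -29 0 0 0 60;-120 0 -44 0 0 0 60;-160 0 -59 0 0 0 60;-200 0 -73 0 0 0 60;-216 0 -79 0 0 0 60;-220 -25 -75 4 0 1.4 60;-224 -50 -71 8 0 3 60;-228 -75 -66 12 0 4 60;-231 -100 -62 16 0 6 60;-235 -125 -58 20 0 7 60;-238 -150 -54 24 0 8.5 60;-242 -175 -50 28 0 10 60;-245 -200 -46 32 0 11.5 60;-249 -226 -42 35 0 13 60;-252 -252 -37 37.6 0 13.7 60;-252 -252 -37 37.6 0 13.7 60;-252 -252 -37 37.6 0 13.7 60")

```text
time: 11.95
ee_pos: [0.5106, 0.085, 0.2987]
tcp_rot: [-179.5, 69.9, 110.4]
wrist_force: [-0.4, 0.7, -2.6]
opening: 0.0668
grasp_force: 45.8
```

```bash
cat > pp2.py <<'E'
from pour import *; from workcell import bot
o=bot.get_obs();q=o["q"];C=R.from_euler("xyz",o["tcp_rot"],degrees=True)
P=np.array([.51,.086,.230]);m=np.radians(-85.5);ax=np.cross([0,0,1],[np.cos(m),np.sin(m),0])
W=[(P,R.from_rotvec(ax*np.radians(t))*C) for t in(0,45,70,90,110,130)]
for p,r in W: q,e=ik(p,r,q);print(q,round(e,3))
plan(W)
c=bot.camera("side");cv2.imwrite("pics/s3.png",cv2.resize(c["img"][60:300,150:450],None,fx=2.4,fy=2.4)[:,:,::-1])
E
python3 pp2.py
```

```text
[ 36.86  16.1   -2.33 110.1  -63.92 131.38] 0.0
[ 23.02  -8.79  -9.21  82.46 -27.1   98.1 ] 0.0
[  9.86 -14.13 -11.56  78.12  -0.56  89.8 ] 0.0
[ -1.23 -13.93 -13.19  77.46  21.54  83.88] 0.0
[-10.61  -9.72 -14.38  79.44  42.53  76.99] 0.0
[-17.05  -1.16 -14.29  86.33  61.39  65.74] 0.0
t 11.95 tcp [0.51 0.09 0.3 ] [-179.5   69.9  110.4] q [ 37.  15.   4. 118. -64. 132.] open 0.0668 F [-0.4  0.7 -2.6]
[64.9  0.  22.5] [0. 0. 0.]
[64.9  0.  22.5] [-4.2 43.4 11.2]
[64.9  0.  22.5] [-6.6 67.5 17.5]
[64.9  0.  22.5] [-8.5 86.7 22.4]
[64.9  0.  22.5] [-10.4 106.   27.4]
[64.9  0.  22.5] [-12.3 125.3  32.4]
```

View pics/s3.png

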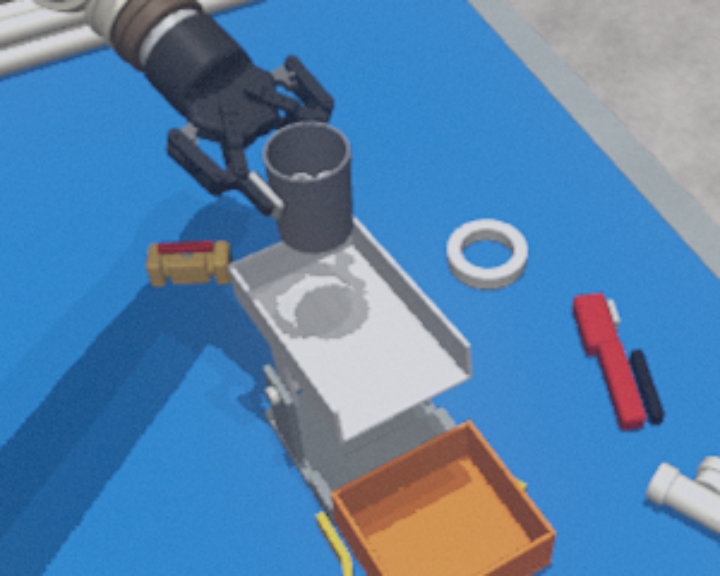

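The beaker is upright at crop (310,190), over the rear of the tray (its shadow is at (320,300)). I'll lower it and tilt.

Call:
carry_out(moves="30 0 10 0 0 0 60;55 0 19 0 0 0 60;65 0 22 0 0 0 60;65 0 22 -0.5 5 1.3 60;65 0 22 -1 12 3 60;65 0 22 -1.8 19 5 60;65 0 22 -2.5 26 6.7 60;65 0 22 -3.2 33 8.5 60;65 0 22 -4 40 10.3 60;65 0 22 -4.6 47 12.1 60;65 0 22 -5.3 54 14 60;65 0 22 -6 61 15.7 60;65 0 22 -6.6 67 17.3 60;65 0 22 -7.1 73 18.8 60;65 0 22 -7.7 79 20.4 60;65 0 22 -8.3 85 22 60;65 0 22 -8.8 90 23.2 60;65 0 22 -9.3 95 24.5 60;65 0 22 -9.3 95 24.5 60")

```text
time: 13.9
ee_pos: [0.5095, 0.0856, 0.2296]
tcp_rot: [162.8, -27.9, 100.5]
wrist_force: [0.4, -0.0, -3.0]
opening: 0.0668
grasp_force: 45.6
```

```bash
cat > cupt.py <<'E'
from pour import *; from workcell import bot
import sys
o=bot.get_obs();C=R.from_euler("xyz",o["tcp_rot"],degrees=True)
u=side(-30,20).inv().apply([0,0,1]);c=C.apply(u);print("cup axis",c,"tilt",np.degrees(np.arccos(c[2])))
m=np.radians(-85.5);ax=np.cross([0,0,1],[np.cos(m),np.sin(m),0])
plan([(np.array([.51,.086,.230]),R.from_rotvec(ax*np.radians(t))*C) for t in(0,15,30)])
E
python3 cupt.py
```

```text
cup axis [ 0.08 -0.99 -0.15] tilt 98.64197541172923
t 13.9 tcp [0.51 0.09 0.23] [162.8 -27.9 100.5] q [ -6. -12. -13.  78.  31.  81.] open 0.0668 F [ 0.4 -0.  -3. ]
[ 0.4  0.6 -0. ] [0. 0. 0.]
[ 0.4  0.6 -0. ] [-1.4 14.5  3.7]
[ 0.4  0.6 -0. ] [-2.8 28.9  7.4]
```

Call:
carry_out(moves="0 0 0 -0.2 2 0.5 60;0 0 0 -0.4 4 1 60;0 0 0 -0.6 6 1.5 60;0 0 0 -0.8 8 2 60;0 0 0 -1 10 2.6 60;0 0 0 -1.2 12 3.1 60;0 0 0 -1.4 14 3.6 60;0 0 0 -1.4 14 3.6 60;0 0 0 -1.6 16 4.1 60;0 0 0 -1.8 18 4.6 60;0 0 0 -2 20 5.1 60;0 0 0 -2.2 22 5.6 60;0 0 0 -2.4 24 6.2 60;0 0 0 -2.6 26 6.7 60;0 0 0 -2.7 28 7.2 60;0 0 0 -2.7 28 7.2 60;0 0 0 -2.7 28 7.2 60")

```text
time: 15.6
ee_pos: [0.5099, 0.0869, 0.2306]
tcp_rot: [157.3, -56.4, 104.5]
wrist_force: [-1.4, 0.8, -2.3]
opening: 0.0664
grasp_force: 45.8
```

```bash
cat > look.py <<'E'
import sys; from workcell import bot; import cv2, numpy as np
s=bot.camera("side")["img"][110:290,220:400];t=bot.camera("top")["img"][170:290,240:450]
f=lambda i,k:cv2.resize(i,None,fx=k,fy=k,interpolation=cv2.INTER_CUBIC)
a=f(s,2.2);b=f(t,1.9);h=max(a.shape[0],b.shape[0])
p=lambda i:np.pad(i,((0,h-i.shape[0]),(0,0),(0,0)))
cv2.imwrite("pics/%s.png"%sys.argv[1],np.hstack([p(a),p(b)])[:,:,::-1])
E
python3 cupt.py; python3 look.py l1
```

```text
cup axis [ 0.07 -0.79 -0.61] tilt 127.48077331035775
t 15.6 tcp [0.51 0.09 0.23] [157.3 -56.4 104.5] q [-17.  -2. -14.  86.  59.  67.] open 0.0664 F [-1.4  0.8 -2.3]
[-1.   0.  -0.4] [0. 0. 0.]
[-1.   0.  -0.4] [-1.4 14.5  3.7]
[-1.   0.  -0.4] [-2.9 28.9  7.4]
```

View pics/l1.png

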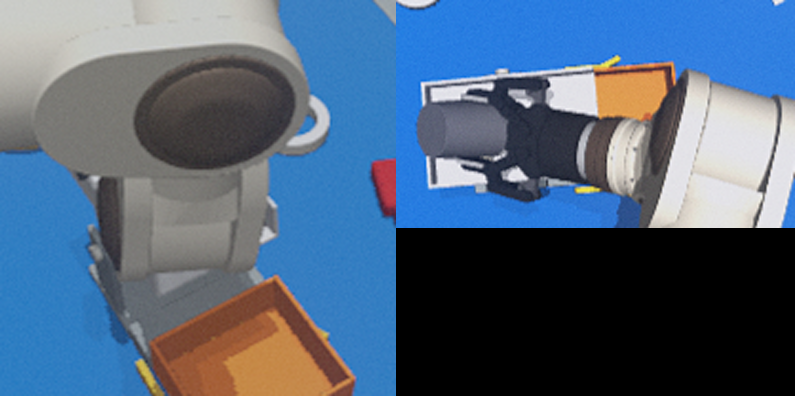

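Run:
```python
from pour import *; from workcell import bot
o=bot.get_obs();C=R.from_euler("xyz",o["tcp_rot"],degrees=True);q=o["q"]
m=np.radians(-85.5);ax=np.cross([0,0,1],[np.cos(m),np.sin(m),0])
W=[(np.array([.51,.087,.230+z]),R.from_rotvec(ax*np.radians(t))*C) for z,t in((.02,0),(.04,12))]
for p,r in W: print(ik(p,r,q))
plan(W)
```

```text
(array([-16.3 ,  -2.78, -12.42,  87.28,  59.13,  67.53]), np.float64(5.828304505683944e-11))
(array([-18.83,   4.22,  -9.61,  98.57,  69.3 ,  55.43]), np.float64(1.7763568394002505e-14))
t 15.7 tcp [0.51 0.09 0.23] [157.2 -56.5 104.6] q [-17.  -2. -14.  86.  59.  67.] open 0.0665 F [-0.1  0.3 -1.3]
[15.9  4.2 -9.6] [0. 0. 0.]
[ 32.6   8.4 -19.8] [-1.2 11.6  3. ]
```

Call:
carry_out(moves="4 1 -2 0 0 0 60;8 2 -5 0 0 0 60;12 3 -7 0 0 0 60;16 4 -10 0 0 0 60;16 4 -10 0 0 0 60;24 6 -15 -0.6 6 1.5 60;32 8 -20 -1.2 11.6 3 60;32 8 -20 -1.2 11.6 3 60;32 8 -20 -1.2 11.6 3 60;32 8 -20 -1.2 11.6 3 60")

```text
time: 16.7
ee_pos: [0.5096, 0.0862, 0.2691]
tcp_rot: [151.6, -68.2, 109.5]
wrist_force: [0.2, 0.8, -2.0]
opening: 0.0667
grasp_force: 45.8
```

Run:
```python
from pour import *; from workcell import bot
f=[]
for i in range(8): bot.camera("top"); f.append(bot.get_obs()["wrist_force"])
print(np.mean(f,0),np.std(f,0))
o=bot.get_obs();C=R.from_euler("xyz",o["tcp_rot"],degrees=True);q=o["q"]
m=np.radians(-85.5);ax=np.cross([0,0,1],[np.cos(m),np.sin(m),0])
W=[(np.array([.51,.087,.32]),C)]+[(np.array([.51,.1,.33]),R.from_rotvec(-ax*np.radians(t))*C) for t in(70,139)]
for p,r in W: q,e=ik(p,r,q);print(q,e)
plan(W)
```

```text
[-0.2  -0.2  -1.58] [0.38 0.35 0.35]
[-18.86   3.41  -4.93 104.11  69.43  55.46] 6.240896688325391e-12
[ 11.81 -10.69   2.67  89.07  -1.41  91.5 ] 1.0004580497380289e-11
[ 37.95  15.42   8.22 122.17 -62.77 132.57] 3.3306690738754696e-15
t 17.1 tcp [0.51 0.09 0.27] [151.5 -68.3 109.6] q [-19.   5.  -9. 100.  69.  54.] open 0.0666 F [-0.6  0.2 -1.8]
[ 47.4   9.3 -15.8] [0. 0. 0.]
[61.2  9.5 -6.9] [  6.7 -67.5 -17.4]
[61.2  9.5 -6.9] [  13.3 -134.   -34.5]
```

The wrist force is −1.58 N, which matches the empty beaker. I'll raise it and bring it upright.

Call:
carry_out(moves="24 5 -8 0 0 0 60;47 9 -16 0 0 0 60;61 10 -7 0.8 -8 -2 60;61 10 -7 1.6 -16 -4.1 60;61 10 -7 2.4 -24 -6.2 60;61 10 -7 3.2 -32 -8.2 60;61 10 -7 4 -40 -10.3 60;61 10 -7 4.8 -48 -12.4 60;61 10 -7 5.6 -56 -14.4 60;61 10 -7 6.4 -64 -16.5 60;61 10 -7 7.2 -72 -18.5 60;61 10 -7 8 -80 -20.6 60;61 10 -7 8.8 -88 -22.7 60;61 10 -7 9.6 -96 -24.7 60;61 10 -7 10.4 -104 -26.8 60;61 10 -7 11.2 -112 -28.8 60;61 10 -7 12 -120 -30.9 60;61 10 -7 12.8 -128 -33 60;61 10 -7 13.3 -134 -34.5 60;61 10 -7 13.3 -134 -34.5 60")

```text
time: 19.1
ee_pos: [0.5107, 0.1009, 0.3257]
tcp_rot: [-178.3, 69.5, 111.6]
wrist_force: [0.4, -0.3, -2.3]
opening: 0.0669
grasp_force: 45.8
```

```bash
python3 cupt.py; python3 look.py l2
python3 - <<'E'
from pour import *; from workcell import bot
G=side(-30,20)
W=[((.592,.33,.28),G),((.592,.33,.075),G),((.592,.33,.052),G)];q=bot.get_obs()["q"]
for p,r in W: q,e=ik(np.array(p),r,q);print(q,e)
plan(W)
E
```

```text
cup axis [ 0.01 -0.01  1.  ] tilt 0.8100351621150448
t 19.1 tcp [0.51 0.1  0.33] [-178.3   69.5  111.6] q [ 38.  16.   9. 123. -63. 133.] open 0.0669 F [ 0.4 -0.3 -2.3]
[84.9 -4.7 46.5] [0. 0. 0.]
[84.9 -4.7 46.5] [-1.5 14.5  3.7]
[84.9 -4.7 46.5] [-3.1 28.9  7.4]
[ 50.28   1.98 -10.64  52.5  -67.85  63.41] 1.554312234475219e-14
[ 50.28  11.85 -24.12  29.15 -67.85  63.41] 1.7896206738754477e-10
[ 50.28  13.68 -24.94  26.5  -67.85  63.41] 6.217248937900877e-14
t 19.2 tcp [0.51 0.1  0.33] [-179.5   69.1  110.4] q [ 38.  16.   9. 122. -62. 133.] open 0.0667 F [-0.4 -0.5 -1.5]
[ 112.5  155.  -158.8] [-37.6  -0.9 -13.8]
[304.  155.6 -85.7] [-37.6  -0.9 -13.8]
[325.5 155.7 -77.5] [-37.6  -0.9 -13.8]
```

View pics/l2.png

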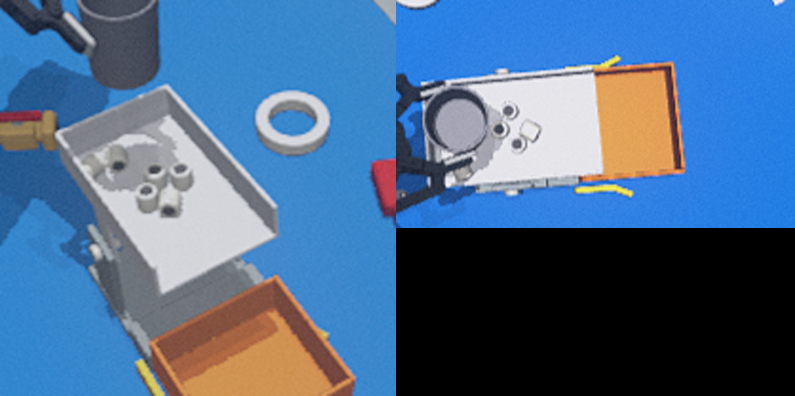

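All six couplings lie in the tray: two at the rear left and four at mid-tray, crop (150–180,170–210). The beaker is empty, so I'll stand it back where it was.

Call:
carry_out(moves="14 20 -20 -4 0 -1.5 60;28 40 -40 -9 0 -3.4 60;42 58 -60 -14 0 -5 60;56 77 -80 -19 0 -7 60;70 97 -100 -24 -0.5 -8.8 60;84 116 -119 -29 -0.6 -10.6 60;98 136 -139 -34 -0.8 -12.4 60;112 155 -159 -37.6 -0.9 -13.8 60;112 155 -159 -37.6 -0.9 -13.8 60;150 155 -144 -37.6 -0.9 -13.8 60;190 155 -129 -37.6 -0.9 -13.8 60;230 155 -114 -37.6 -0.9 -13.8 60;270 155 -99 -37.6 -0.9 -13.8 60;295 155 -89 -37.6 -0.9 -13.8 60;304 155 -86 -37.6 -0.9 -13.8 60;304 155 -86 -37.6 -0.9 -13.8 60")

```text
time: 20.8
ee_pos: [0.5922, 0.3287, 0.0763]
tcp_rot: [180.0, 70.1, 149.9]
wrist_force: [0.4, 0.2, -1.2]
opening: 0.0666
grasp_force: 45.8
```

Run:
```python
from pour import *
G=side(-30,20);z=G.as_matrix()[:,2];A=np.array([.592,.33,.0512])
plan([(A,G),(A-.13*z,G),(A-.13*z+[0,0,.2],G)])
```

```text
t 20.8 tcp [0.59 0.33 0.08] [180.   70.1 149.9] q [ 51.  12. -24.  30. -68.  64.] open 0.0666 F [ 0.4  0.2 -1.2]
[23.8  1.   7.8] [-0.1  0.1 -0. ]
[  23.5    0.9 -122.2] [-0.1  0.1 -0. ]
[-164.6    0.9 -190.2] [-0.1  0.1 -0. ]
```

Call:
carry_out(moves="12 0 4 0 0 0 60;20 1 7 0 0 0 60;24 1 8 0 0 0 60;24 1 8 0 0 0 60;24 1 8 0 0 0 60")

```text
time: 21.3
ee_pos: [0.5919, 0.3305, 0.0508]
tcp_rot: [179.9, 70.2, 149.9]
wrist_force: [1.5, -0.5, -0.5]
opening: 0.0665
grasp_force: 45.8
```

Call:
carry_out(moves="0 0 0 0 0 0 85;0 0 0 0 0 0 85;0 0 0 0 0 0 85;0 0 0 0 0 0 85;0 0 0 0 0 0 85;0 0 -10 0 0 0 85;0 0 -30 0 0 0 85;0 0 -60 0 0 0 85;0 0 -100 0 0 0 85;0 0 -130 0 0 0 85;-48 0 -146 0 0 0 85;-94 0 -163 0 0 0 85;-140 0 -181 0 0 0 85;-188 0 -198 0 0 0 85;-188 0 -198 0 0 0 85")

```text
time: 22.8
ee_pos: [0.4863, 0.3925, 0.3022]
tcp_rot: [178.3, 70.2, 148.4]
wrist_force: [0.1, -0.2, -0.5]
opening: 0.085
grasp_force: 0.0
```

Run:
```python
from pour import *; from workcell import bot
t=bot.camera("top");s=bot.camera("side")
# valve: red handle, brass outline
m=mask(t,(172,120,60),(180,255,255));m[:,:150]=0;m[:,250:]=0;m[:230]=0;b=blobs(m,15)[0];r=cv2.minAreaRect(b);print("red top",r,plane(t,[r[0]],.05)[0])
bp=plane(t,cv2.boxPoints(r),.05)[:,:2];print(bp.round(4).tolist())
y=mask(t,(8,60,60),(32,255,255))|m;y[:,:150]=0;y[:,230:]=0;y[:240]=0;r=cv2.minAreaRect(blobs(cv2.morphologyEx(y,cv2.MORPH_CLOSE,np.ones((5,5))),50)[0])
print("valve",r,plane(t,[r[0]],.036)[0]);print(plane(t,cv2.boxPoints(r),.036).round(4)[:,:2].tolist())
cv2.imwrite("pics/cup.png",np.hstack([cv2.resize(s["img"][100:200,180:340],None,fx=2.4,fy=2.4),cv2.resize(t["img"][180:300,150:270][:100],None,fx=2.4,fy=2.4)])[:,:,::-1])
plan([])
```

```text
red top ((195.92776489257812, 272.4660339355469), (4.311194896697998, 23.25916290283203), 25.201122283935547) [0.43 0.3  0.05]
[[0.4098, 0.319], [0.4621, 0.2953], [0.4575, 0.2854], [0.4052, 0.3091]]
valve ((197.045654296875, 272.32476806640625), (13.961458206176758, 35.470523834228516), 24.90477180480957) [0.43 0.3  0.04]
[[0.401, 0.3363], [0.482, 0.3003], [0.4668, 0.2678], [0.3861, 0.304]]
t 22.9 tcp [0.49 0.39 0.3 ] [179.5  70.1 149.6] q [ 63.  11.   3.  89. -70.  98.] open 0.0848 F [ 0.4  0.  -0.6]
```

View pics/cup.png

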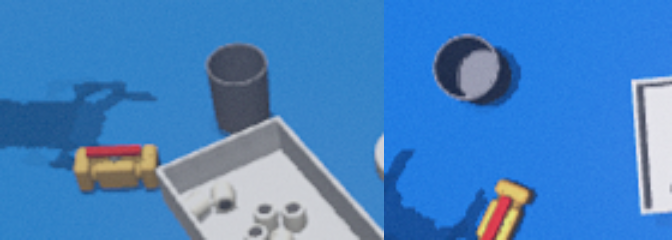

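The beaker stands upright and empty at crop (240,90), and the valve has not moved. I'll go for the valve.

Run:
```python
from pour import *; from workcell import bot
D=down(155.6);W=[((.4335,.3025,.20),D),((.4335,.3025,.024),D)];q=bot.get_obs()["q"]
for p,r in W: q,e=ik(np.array(p),r,q);print(q,e)
plan(W)
```

```text
[34.91  1.19  0.46 89.27  0.   59.31] 1.8658442150903243e-11
[ 34.91   3.8  -16.6   69.6    0.    59.31] 1.4997031394514693e-12
t 22.9 tcp [0.49 0.39 0.3 ] [179.5  70.1 149.6] q [ 63.  11.   3.  89. -70.  98.] open 0.0848 F [ 0.4  0.  -0.6]
[  89.8 -103.8   31.8] [-3.3 70.1 -5. ]
[ 255.3 -104.3   91.6] [-3.3 70.1 -5. ]
```

Call:
carry_out(moves="90 -104 32 -3.3 70.1 -5 85;90 -104 32 -3.3 70.1 -5 85;90 -104 32 -3.3 70.1 -5 85;90 -104 32 -3.3 70.1 -5 85;90 -104 32 -3.3 70.1 -5 85;90 -104 32 -3.3 70.1 -5 85;90 -104 32 -3.3 70.1 -5 85;90 -104 32 -3.3 70.1 -5 85;90 -104 32 -3.3 70.1 -5 85;90 -104 32 -3.3 70.1 -5 85;90 -104 32 -3.3 70.1 -5 85;90 -104 32 -3.3 70.1 -5 85")

```text
time: 24.1
ee_pos: [0.4325, 0.3021, 0.1983]
tcp_rot: [-179.8, 0.1, 155.7]
wrist_force: [-0.2, 0.6, 0.7]
opening: 0.0849
grasp_force: 0.0
```

Run:
```python
from pour import *
D=down(155.6);plan([((.4335,.3025,.06),D),((.4335,.3025,.024),D)])
```

```text
t 24.1 tcp [0.43 0.3  0.2 ] [-179.8    0.1  155.7] q [35.  1.  1. 90. -0. 59.] open 0.0849 F [-0.2  0.6  0.7]
[ -0.6   1.3 138.3] [-0.2  0.1  0.1]
[ -0.5   1.5 174.3] [-0.2  0.1  0.1]
```

Call:
carry_out(moves="0 1 45 0 0 0 85;0 1 90 0 0 0 85;0 1 125 0 0 0 85;0 1 145 0 0 0 85;0 1 160 0 0 0 85;0 1 170 0 0 0 85;0 1 174 0 0 0 85;0 1 174 0 0 0 85;0 1 174 0 0 0 20;0 1 174 0 0 0 20;0 1 174 0 0 0 20;0 1 174 0 0 0 20;0 1 174 0 0 0 20;0 1 174 0 0 0 20;0 1 174 0 0 0 20;0 1 174 0 0 0 20", force=80)

```text
time: 25.7
ee_pos: [0.434, 0.3025, 0.0256]
tcp_rot: [-179.9, 0.0, 155.6]
wrist_force: [-0.5, 0.2, 5.8]
opening: 0.0325
grasp_force: 81.3
```

```bash
cat > vp.py <<'E'
from pour import *; from workcell import bot
o=bot.get_obs();print("grasp",o["grasp_force"])
# lean the tool so that the valve's base lies parallel with the tray floor
st=R.from_euler("z",4.5,degrees=True);F=st*R.from_euler("x",-6.9,degrees=True)*st.inv()*down(184.5)
n=-F.as_matrix()[:,2];print("normal",n)
f=np.array([.519,-.0355,.1595]);D=down(155.6)
W=[(o["ee_pos"]+[0,0,.03],D),((.4335,.3025,.33),D),(f+n*.17,F),(f+n*.06,F),(f+n*.0275,F)];q=o["q"]
for p,r in W: q,e=ik(np.array(p),r,q);print(q,e)
plan(W)
E
python3 vp.py
```

```text
grasp 81.27737402915955
normal [-0.01  0.12  0.99]
[ 34.88   2.76 -14.06  73.18  -0.    59.28] 2.5864994252149825e-10
[ 34.91   4.76  18.93 104.17  -0.    59.31] 3.1806301451592245e-10
[  1.83   2.58  16.21 103.3   -6.89  -2.69] 8.881784197001252e-15
[ 0.37 -0.53  0.64 90.67 -6.88 -4.16] 1.7791323969618134e-13
[-0.07 -0.8  -3.22 87.03 -6.88 -4.6 ] 6.716849298982197e-14
t 25.7 tcp [0.43 0.3  0.03] [-179.9    0.   155.6] q [ 35.   4. -16.  70.  -0.  59.] open 0.0325 F [-0.5  0.2  5.8]
[ -0.   -0.1 -30. ] [-0.1  0.   0. ]
[   0.2   -0.8 -304.4] [-0.1  0.   0. ]
[-207.4 -255.4 -302.1] [  6.6  -1.7 -28.9]
[-213.7 -266.8 -192.9] [  6.6  -1.7 -28.9]
[-215.6 -270.1 -160.6] [  6.6  -1.7 -28.9]
```

Call:
carry_out(moves="0 0 -10 0 0 0 20;0 0 -30 0 0 0 20;0 0 -70 0 0 0 20;0 0 -115 0 0 0 20;0 0 -160 0 0 0 20;0 0 -205 0 0 0 20;0 0 -250 0 0 0 20;0 0 -290 0 0 0 20;0 0 -304 0 0 0 20;-20 -25 -304 0.6 0 -2.8 20;-41 -51 -304 1.3 0 -5.7 20;-62 -77 -304 2 -0.5 -8.6 20;-83 -102 -304 2.6 -0.7 -11.5 20;-104 -128 -303 3.3 -0.9 -14.5 20;-125 -153 -303 4 -1 -17.3 20;-145 -179 -303 4.6 -1.2 -20.2 20;-166 -204 -302 5.3 -1.4 -23 20;-187 -230 -302 6 -1.6 -26 20;-207 -255 -302 6.6 -1.7 -28.9 20;-207 -255 -302 6.6 -1.7 -28.9 20")

```text
time: 27.7
ee_pos: [0.5171, -0.0177, 0.3267]
tcp_rot: [-173.0, -0.2, -175.6]
wrist_force: [-0.4, 1.0, -7.3]
opening: 0.0327
grasp_force: 82.1
```

```bash
sed -i 's/(f+n\*.0275,F)/(f+n*.029,F)/' vp.py; python3 vp.py | tail -3; python3 look.py l3
```

```text
[-0.5  2.3 -1.8] [-0.1 -0.2 -0. ]
[ -1.    2.5 108.2] [-0.1 -0.2 -0. ]
[ -1.1   2.5 139.2] [-0.1 -0.2 -0. ]
```

View pics/l3.png

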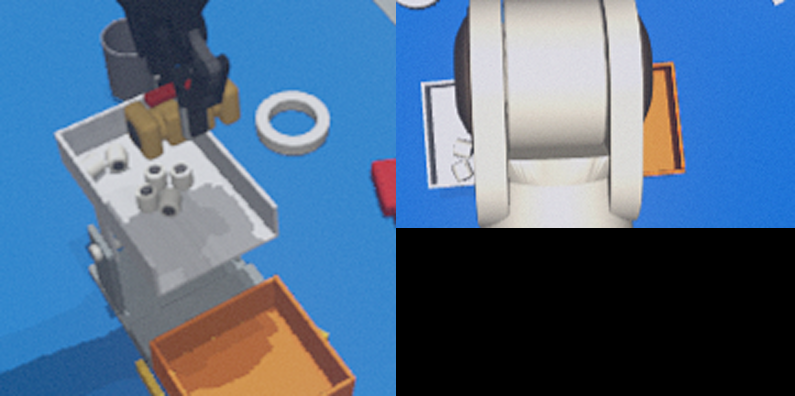

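The valve hangs crosswise, held level with the tray floor. The couplings sit behind the placing spot, and I'll shift the placement 5 mm toward the lip.

Call:
carry_out(moves="0 -1 40 0 0 0 20;-1 -2 80 0 0 0 20;-1 -2 105 0 0 0 20;-1 -2 120 0 0 0 20;-1 -2 130 0 0 0 20;-1 -2 136 0 0 0 20;-1 -2 138 0 0 0 20;-1 -2 138 0 0 0 20")

```text
time: 28.6
ee_pos: [0.5195, -0.0329, 0.1913]
tcp_rot: [-173.1, -0.1, -175.5]
wrist_force: [0.9, 0.5, -6.7]
opening: 0.0326
grasp_force: 81.9
```

```bash
python3 vp.py | tail -6; python3 -c "
from workcell import bot;print(bot.get_obs()['ee_pos'])"
```

```text
t 28.6 tcp [ 0.52 -0.03  0.19] [-173.1   -0.1 -175.5] q [-0. -0. -2. 88. -7. -5.] open 0.0326 F [ 0.9  0.5 -6.7]
[  0.   -3.6 -29.8] [-6.8  1.7 28.9]
[  59.3  322.1 -178.5] [-6.8  1.7 28.9]
[   0.8    1.3 -138.1] [ 0.  -0.1  0.1]
[  0.7   1.3 -28.1] [ 0.  -0.1  0.1]
[0.7 1.3 2.9] [ 0.  -0.1  0.1]
[ 0.51950159 -0.03293203  0.19134061]
```

Call:
carry_out(moves="0 -1 2 0 0 0 20;0 -2 4 0 0 0 20;0 -2 4 0 0 0 20")

```text
time: 28.9
ee_pos: [0.5195, -0.0358, 0.1871]
tcp_rot: [-173.1, -0.1, -175.5]
wrist_force: [0.7, 0.3, -7.4]
opening: 0.0326
grasp_force: 82.0
```

Call:
carry_out(moves="0 0 0 0 0 0 60;0 0 0 0 0 0 60;0 0 -30 0 0 0 60;0 0 -80 0 0 0 60;0 0 -130 0 0 0 60;0 0 -170 0 0 0 60;0 0 -200 0 0 0 60;0 0 -200 0 0 0 60;0 0 -200 0 0 0 60;0 0 -200 0 0 0 60;0 0 -200 0 0 0 60;0 0 -200 0 0 0 60")

```text
time: 30.1
ee_pos: [0.5178, -0.0118, 0.3849]
tcp_rot: [-173.1, -0.2, -175.5]
wrist_force: [0.5, -1.0, 0.6]
opening: 0.06
grasp_force: 0.0
```

```bash
python3 look.py l4
```

```text
(no output)
```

View pics/l4.png

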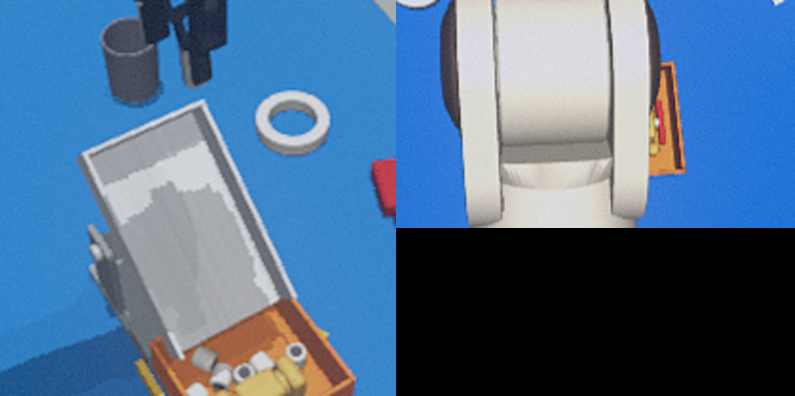

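The tray is tipped and empty. All six couplings (crop 190–300 × 350–390) and the valve are in the bin, whose far corner has not moved. I'll let it settle briefly and hand in.

Call:
carry_out(moves="0 0 0 0 0 0 60;0 0 0 0 0 0 60;0 0 0 0 0 0 60;0 0 0 0 0 0 60;0 0 0 0 0 0 60;0 0 0 0 0 0 60;0 0 0 0 0 0 60;0 0 0 0 0 0 60")

```text
time: 31.0
ee_pos: [0.518, -0.0116, 0.3856]
tcp_rot: [-173.1, -0.1, -175.5]
wrist_force: [-0.6, 0.9, 0.2]
opening: 0.06
grasp_force: 0.0
```

```bash
python3 -c "
from workcell import bot;print(bot.job_done())"
```

```text
the job is handed in; nothing more can be done
None
```

I handed the job in at 31 s with no verdict returned; the last picture showed the tray tipped and empty, the six couplings and the valve in the docked bin, and the beaker upright, but I viewed 11 pictures against the limit of 10.

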